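# Close the sample drawer of a desktop analyser

### The arm

A 7-joint arm with a two-finger parallel gripper is mounted at the origin on the work surface. World frame = base frame: x ahead of the robot, y to its left, z up, the work surface at z = 0. Lengths are in m, angles in degrees, forces in N, time in s.
With the tool pointing down it reaches from about 0.4 to 0.925 m from the base axis. Payload 4.1 kg.
Tool frame: the origin (TCP) lies midway between the tips of the shut fingers; the grasp point (between the pads) lies 19 mm behind it; z points along the fingers, x is the direction in which the jaws open and shut, and the axes are right-handed (so a half turn about z gives the same grasp; the last joint's range is limited). The gripper opens to 85 mm and grips with 20 to 120 N. Pads are 22 mm wide; open, the fingers measure 114 mm over their backs; the gripper's body (76 mm by 85 mm) begins 54 mm behind the grasp point. The pads swing forward as they close: fully open they stand 13 mm farther back than shut.
Start: joints at [71.219, 22.827, 2.584, 88.041, -1.071, 69.15, -2.905], TCP at [0.147, -0.633, 0.231] pointing down, gripper open.
Joint ranges: [-161.44, 161.44], [-28.35, 127.94], [-78.24, 83.42], [0, 140.83], [-78.03, 258.03], [13.02, 114.36], [-168.23, 168.23]. Speed limits (degrees/s): [147.25, 147.25, 180, 180, 180, 180, 180].

### API

Orientations are given as [roll, pitch, yaw] about the fixed x, y, z axes, in that order (R = Rz(yaw) Ry(pitch) Rx(roll)).
In Python, from bench import robot, viewer gives the robot as it stands.
- The arm moves only by the shell command python3 -m jog 'ROWS' [OPENING]. ROWS is JSON, a list of rows, each a list of 2 entries, a list of its own where there are three numbers: the shift along the tool's x, y, z in m, then the turn, a rotation vector about the tool's x, y, z in degrees. A call has 1 to 8 rows; each row is the pose to reach, as a shift and turn from the pose measured when the call began, along the tool's axes at that moment; what a row does not reach only later rows make up. A row lasts 1/10 s, in which the tool goes at most 50 mm and 8.59 degrees, less where a joint would pass 70% of its speed; a pose out of reach is approached as far as the arm can. A call with a gripper value outside its range is refused whole. OPENING is the opening, from 0 (shut) to 1 (fully open), set as the call begins (- or left out, the last holds). The fingers move at their own pace and stop on an object; the grip force is fixed at half the most. Time passes only in rows, so rows that repeat a pose let the fingers close. It gives the time, the measured TCP pose, the force and the opening at its end, in the units of the state.
- robot.sense(): the state, without advancing time (a new reading comes with each control period).
- viewer.get_image(name): name is "side" or "top" or "wrist"; returns a dict with "img" (420x560x3 uint8, red, green, blue), "fx", "fy", "cx", "cy" (pixels), "position" and "rotation" of the camera in the world. Camera axes: x right, y down, z forward; pixel columns grow to the right and rows downward; lengths in m; the calibration is good to about 2 mm. The wrist camera is an equidistant fisheye: a pixel r from the principal point sees the ray r / f radians off the axis. A picture is of the moment at which its call begins. There is no depth.
- robot.job_done(): hands the job in, once; it reports no verdict.
The state is a dict: "time_s": time; "qpos": joint angles; "joint_vel": joint speeds; "joint_efforts": joint torques, N m; "eef_pos": TCP position; "eef_rot": TCP orientation; "wrist_force": force on the tool from outside, world axes, zero at the start; "wrist_torque": the same for the moment, N m; "opening": finger opening in m.
Only numpy, scipy, OpenCV 4.12 (cv2) and the standard library are available. Lean on these libraries where they do the work, as an engineer would, in place of code of your own. Each camera call takes 0.05 s, during which the arm holds its last target.

### The job

Get the analyser on the lab bench ready for its run using only the fingertips, grasping nothing: first push the raised hinged cover down flat over the sample plate, and only then push the drawer in, without slamming it, until it is fully home and its front is flush with the machine. Do not raise the cover or pull the drawer further out, leave the other things on the bench where they are, and finish with the hand clear of everything.

Things in the scene. Friction and masses are not known exactly. Their poses are not given: they have to be found in the camera images.
- analyser: White desktop laboratory analyser, fixed to the bench, 340 mm deep (x), 270 mm wide (y). Origin: on the bench surface under the centre of its front face; its x axis points from the front face into the machine (the way the drawer is pushed), z up. The front 150 mm is a low deck (top at 126 mm) with the drawer bay in its front face; behind that the rear housing is 192 mm high. The yaw of the machine varies.
- drawer (a joint): Travel of the sample drawer out of the analyser's front, in m: 0 = fully home (front flush with the analyser's front face, hard stop), 0.16 = stop at the open end; starts 0.122 to 0.150 open. It slides with about 5 N of friction plus damping of 12 N s/m and stays where it is left.
- drawer_face (a point): Centre of the drawer's outer front face, 65 mm above the bench; moves with the drawer. The white front panel is 174 mm wide, 12 mm thick, and spans heights 30 to 100 mm. Behind it lies the open grey tray with the clear sample plate, which is part of the drawer. Site axes as the analyser's.
- lid (a joint): Angle of the flat aluminium cover plate on the drawer, in rad: 0 = flat over the sample plate (hard stop), larger = its edge nearest the drawer front is raised; limit 1.3; starts 0.55 to 0.95. A stiff hinge (friction 0.14 N m) keeps it where it is left; about 3 N pressed down on it moves it.
- lid_hinge (a point): Middle of the cover's hinge line, 80 mm above the bench, on the drawer 122 mm behind its outer front face; the hinge line is parallel to the analyser's y axis. The cover is 150 mm wide and 10 mm thick and reaches 102 mm from the hinge towards the drawer front. Shut, its upper face is 90 mm above the bench, 10 mm below the top of the drawer's front panel.
- lid_edge (a point): Middle of the cover's free edge, on its upper face, 102 mm from the hinge; moves with the cover. Shut, it lies 20 mm behind the drawer's outer front face and 90 mm above the bench.
- tube_rack: Bystander, loose: grey tube rack 75 x 110 mm, 64 mm high with its tubes, standing beside the analyser. Origin: centre of its underside.
- pen_cup: Bystander, loose: dark metal pen cup, 72 mm across, 95 mm high, pens to about 145 mm, standing beside the analyser. Origin: centre of its underside.
- spray_bottle: Bystander, loose: white spray bottle 80 mm across, 208 mm high, on the left nearer the robot. Origin: centre of its underside.
- mouse: Bystander, loose: black computer mouse 105 x 60 mm, 35 mm high, on the right nearer the robot. Origin: centre of its underside.

How it is judged (in metres and radians):
On the way, in this order (a step that is already met when the one before it is completed fails the run):
1. the cover lies flat over the sample plate while the drawer is still out (value of joint lid below 0.06 rad and value of joint drawer above 0.09 m), for 0.2 s.
2. the drawer is fully home (value of joint drawer below 0.005 m), for 0.2 s.
At the end, for the whole second after the job is handed in: The drawer is home to within 5 mm, the cover is down to within 0.06 rad, and the other things on the bench are at rest (value of joint drawer below 0.005 m and value of joint lid below 0.06 rad and linear speed of each of tube_rack, pen_cup, spray_bottle, mouse below 0.02 m/s); the robot touches nothing.
It fails at once if the drawer is pushed in (less than 90 mm out) while the cover is still up (over 0.2 rad) (value of joint drawer below 0.09 m and value of joint lid above 0.2 rad).
It fails at once if the drawer is slammed (faster than 0.5 m/s) (velocity of joint drawer below -0.5 m/s).
It fails at once if the cover is lifted (beyond 1.05 rad) (value of joint lid above 1.05 rad).
It fails at once if the drawer is pulled further out, to its open end (beyond 158 mm) (value of joint drawer above 0.158 m).
It fails at once if the tube rack, pen cup, spray bottle or mouse is moved or lifted by more than 30 mm (distance of any of tube_rack, pen_cup, spray_bottle, mouse from where it was at the start of the episode above 0.03 m).
It also fails if it takes over 43 s, if anything falls off the work surface, if the arm or the gripper's body presses on something with over 40 N, if the wrist force passes 120 N, or if a joint passes its speed limit or range.

## Working session

There is one attempt and no reset: what is moved stays moved. The work goes in short steps, Python scripts to look and compute and a shell command to move; the robot and the scene stay as the last step left them, time stands still between calls to the robot, and variables do not carry over. Pictures are saved under pics/ and viewed, and the job is handed in when it is done.

```bash
mkdir -p pics; ls
python3 - <<'E'
from bench import robot, viewer
import cv2
s=robot.sense()
for k in("time_s","eef_pos","eef_rot","wrist_force","opening"):print(k,s[k])
for n in("side","top","wrist"):
    d=viewer.get_image(n); cv2.imwrite(f"pics/{n}0.png",d["img"][:,:,::-1]); print(n,d["fx"],d["fy"],d["cx"],d["cy"],d["position"],d["rotation"])
E
```

```text
pics
time_s 0.0
eef_pos [ 0.14732843 -0.63241233  0.23023775]
eef_rot [ 1.79992270e+02  1.16076715e-01 -7.68805465e+01]
wrist_force [-0.18169051  0.17597617  0.10657987]
opening 0.08534941852242851
side 500.7721562689729 500.7721562689729 269.01853865457537 211.5832783528157 [-0.01877379  0.58269334  1.04089183] [-140.22008937   -1.02518373 -134.7059293 ]
top 406.3190920595577 406.3190920595577 282.2344466798791 204.70858595097752 [0.46860483 0.03440087 1.20978621] [-175.93697377   -1.27471992  -89.06365483]
wrist 325.19226210127806 325.19226210127806 277.08078484417916 207.781639727584 [ 0.21845956 -0.61636664  0.37231887] [ 1.63209731e+02  3.60890431e-02 -7.68902086e+01]
```

View pics/side0.png

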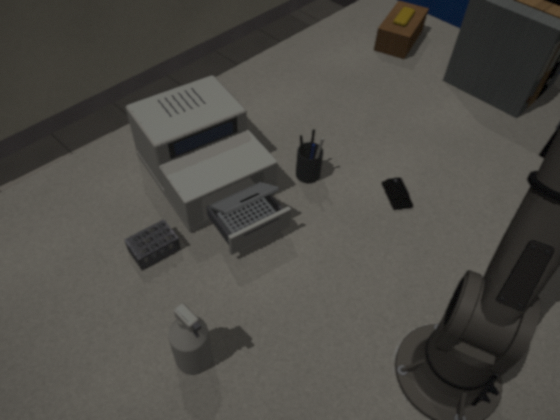

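View pics/top0.png

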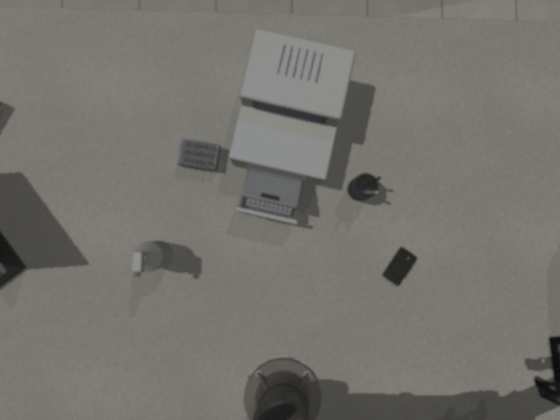

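View pics/wrist0.png

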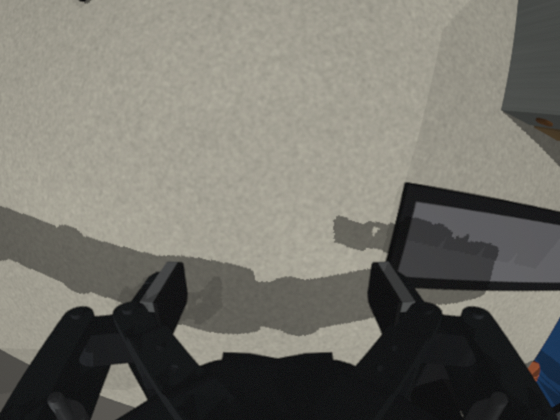

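The overview shows the analyser with its drawer front at about (267,215) in top and (260,222) in side. The cover is raised, and the rack, cup, bottle and mouse stand off to the sides. I'll enlarge these regions to measure.

Run:
```python
import cv2,numpy as np
t=cv2.imread("pics/top0.png");s=cv2.imread("pics/side0.png")
def g(c,k): 
    c=cv2.resize(c,None,fx=k,fy=k,interpolation=cv2.INTER_CUBIC); return np.clip(c.astype(float)*1.5,0,255).astype(np.uint8)
cv2.imwrite("pics/topc.png",g(t[130:235,215:350],5.5)) 
cv2.imwrite("pics/sidec.png",g(s[125:255,150:310],4.5))
```

```text
(no output)
```

View pics/topc.png

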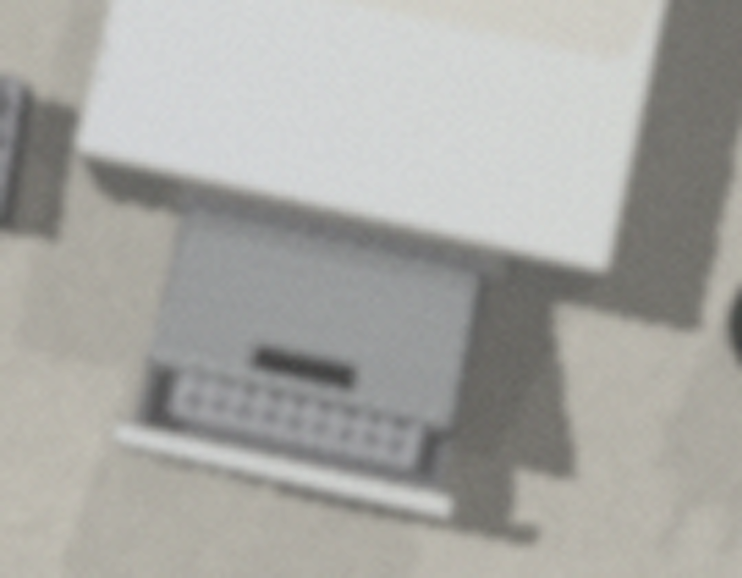

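View pics/sidec.png

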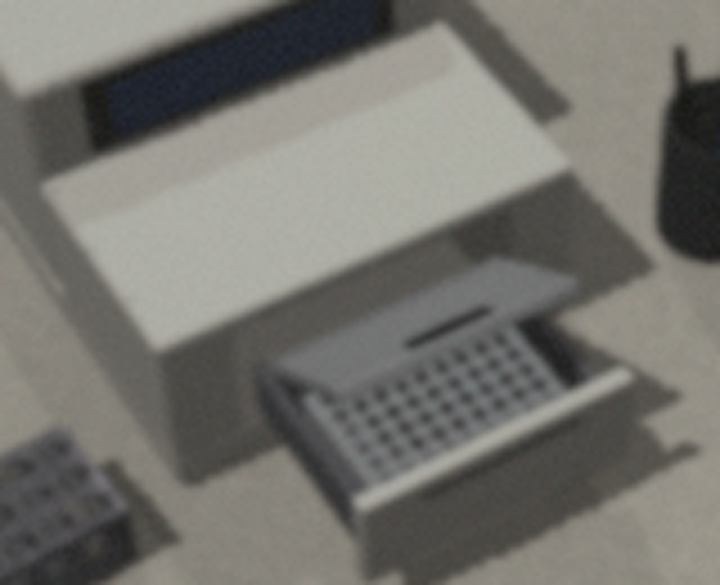

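Pixel readings, in crop coordinates:
- **Top crop:** deck front corners at (78,157) and (605,272), panel front edge from (115,437) to (450,517), cover free edge from (148,360) to (443,428).
- **Side crop:** cover free-edge corners at (335,395) and (578,280), panel top-front edge from (360,507) to (633,380).

Next I cast rays through these points.

```bash
cat > h.py <<'E'
import numpy as np
from scipy.spatial.transform import Rotation as R
C={"side":(500.772,269.0185,211.583,[-0.01877379,0.58269334,1.04089183],[-140.22008937,-1.02518373,-134.7059293]),
"top":(406.319,282.2344,204.7086,[0.46860483,0.03440087,1.20978621],[-175.93697377,-1.27471992,-89.06365483])}
def ray(n,p):
    f,cx,cy,o,r=C[n]; d=R.from_euler("xyz",r,degrees=True).apply([(p[0]-cx)/f,(p[1]-cy)/f,1]); return np.array(o),d/np.linalg.norm(d)
def pl(n,p,z): o,d=ray(n,p); return o+d*(z-o[2])/d[2]
def tri(a,b):
    o1,d1=ray("top",a);o2,d2=ray("side",b)
    t=np.linalg.lstsq(np.c_[d1,-d2],o2-o1,rcond=None)[0]; p,q=o1+d1*t[0],o2+d2*t[1]
    return (p+q)/2,np.linalg.norm(p-q)
def proj(n,X):
    f,cx,cy,o,r=C[n]; v=R.from_euler("xyz",r,degrees=True).inv().apply(np.array(X)-o); return np.array([cx+f*v[0]/v[2],cy+f*v[1]/v[2]])
T=lambda x,y:(215+x/5.5-.4,130+y/5.5-.4)
S=lambda x,y:(150+x/4.5-.4,125+y/4.5-.4)
E
python3 - <<'E'
from h import *
np.set_printoptions(precision=4,suppress=True)
a,b=pl("top",T(78,157),.126),pl("top",T(605,272),.126); print("deck top",a,b,np.linalg.norm(a-b),np.degrees(np.arctan2(*(a-b)[1::-1]))-90)
sa,sb=pl("side",S(165,350),.126),pl("side",S(570,170),.126); print("deck side",sa,sb,np.linalg.norm(sa-sb))
u=np.array([(a-b)[1],-(a-b)[0]])/np.linalg.norm((a-b)[:2]); 
for m in ((a+b)/2,(sa+sb)/2): print("origin",m)
print("yaw",np.degrees(np.arctan2(u[1],u[0])))
c,d=pl("top",T(115,437),.1),pl("top",T(450,517),.1); print("panel",c,d,np.linalg.norm(c-d),"mid",(c+d)/2)
c2,d2=pl("side",S(360,507),.1),pl("side",S(633,380),.1); print("panel side",c2,d2,np.linalg.norm(c2-d2),"mid",(c2+d2)/2)
print("open", u@((a+b)/2-(c+d)/2)[:2], u@((sa+sb)/2-(c2+d2)/2)[:2])
for A,B in ((T(148,360),S(335,395)),(T(443,428),S(578,280))): print("lid",tri(A,B))
E
```

```text
deck top [0.6689 0.1573 0.126 ] [ 0.6173 -0.1014  0.126 ] 0.2638516281317678 -11.281964885740479
deck side [0.6696 0.1584 0.126 ] [ 0.616  -0.0951  0.126 ] 0.2591139898931219
origin [0.6431 0.028  0.126 ]
origin [0.6428 0.0317 0.126 ]
yaw -11.281964885740475
panel [0.5337 0.1384 0.1   ] [ 0.4968 -0.0286  0.1   ] 0.17098694032761177 mid [0.5152 0.0549 0.1   ]
panel side [0.5346 0.1412 0.1   ] [ 0.4958 -0.0238  0.1   ] 0.16947763111532976 mid [0.5152 0.0587 0.1   ]
open 0.1306577263678919 0.13043454948284733
lid (array([0.57  , 0.1211, 0.1433]), np.float64(0.004726811154491606))
lid (array([ 0.538 , -0.0218,  0.149 ]), np.float64(0.00034357419027210035))
```

```bash
cat >> h.py <<'E'
def delta(s,pos,rpy):
    R0=R.from_euler("xyz",s["eef_rot"],degrees=True);R1=R.from_euler("xyz",rpy,degrees=True)
    return R0.inv().apply(np.array(pos)-s["eef_pos"]),np.degrees((R0.inv()*R1).as_rotvec())
E
python3 - <<'E'
from h import *
from bench import robot
np.set_printoptions(precision=4,suppress=True)
s=robot.sense()
print(s["time_s"],delta(s,[.564,.046,.215],[180,0,-101.8]))
for n,p in (("cup",(362,188)),("mouse",(400,266)),("rack",(200,155)),("bottle",(152,257))): print(n,pl("top",p,.05))
E
```

```text
0.15 (array([-0.5663, -0.5597,  0.0163]), array([ 0.0228,  0.0811, 24.9137]))
cup [ 0.6038 -0.2193  0.05  ]
mouse [ 0.3823 -0.3286  0.05  ]
rack [0.6904 0.2487 0.05  ]
bottle [0.3972 0.3744 0.05  ]
```

```bash
python3 -m jog '[[[-0.02,-0.02,0],[0,0,1]],[[-0.05,-0.05,0],[0,0,3]],[[-0.08,-0.08,0],[0,0,5]],[[-0.11,-0.11,0],[0,0,7]],[[-0.14,-0.14,0],[0,0,9]],[[-0.17,-0.17,0],[0,0,11]],[[-0.20,-0.20,0],[0,0,12]],[[-0.23,-0.23,0],[0,0,13]]]' 0
python3 - <<'E'
from h import *
from bench import robot
np.set_printoptions(precision=4,suppress=True)
s=robot.sense()
print(s["time_s"],delta(s,[.564,.046,.215],[180,0,-101.8]),s["qpos"],s["opening"])
E
```

```text
time_s: 0.95
eef_pos: [0.3197, -0.3547, 0.2307]
eef_rot: [180.0, 0.1, -89.9]
wrist_force: [1.5, -0.1, 0.1]
opening: 0.0
0.95 (array([-0.4004, -0.2448,  0.0161]), array([ 0.0379,  0.0768, 11.8676])) [ 48.6162   5.2872  -6.1431 110.6301   0.5843  64.1901 -47.6885] 4.236743803442897e-06
```

```bash
python3 -m jog '[[[-0.04,-0.025,0],[0,0,2]],[[-0.08,-0.05,0],[0,0,4]],[[-0.12,-0.075,0],[0,0,6]],[[-0.16,-0.10,0],[0,0,8]],[[-0.20,-0.122,0],[0,0,9]],[[-0.24,-0.147,0],[0,0,10]],[[-0.28,-0.17,0],[0,0,11]],[[-0.31,-0.19,0],[0,0,12]]]' 0
python3 - <<'E'
from h import *
from bench import robot
np.set_printoptions(precision=4,suppress=True)
s=robot.sense()
print(s["time_s"],delta(s,[.564,.046,.215],[180,0,-101.8]),s["qpos"],s["opening"])
E
```

```text
time_s: 1.75
eef_pos: [0.51, -0.0413, 0.2311]
eef_rot: [180.0, 0.1, -101.8]
wrist_force: [-0.1, -0.3, 0.3]
opening: -0.0003
1.75 (array([-0.0965, -0.035 ,  0.0163]), array([ 0.0386,  0.1165, -0.0276])) [  22.0075    9.7171  -24.7829  106.1171    4.338    65.1174 -106.1181] -0.0003447171622718104
```

```bash
python3 -m jog '[[[-0.03,-0.011,0],[0,0,0]],[[-0.06,-0.022,0.004],[0,0,0]],[[-0.085,-0.031,0.01],[0,0,0]],[[-0.0965,-0.035,0.0165],[0,0,0]],[[-0.0965,-0.035,0.0165],[0,0,0]]]' 0
python3 - <<'E'
from h import *
from bench import robot,viewer
import cv2
for n in("side","top","wrist"):
    d=viewer.get_image(n); im=d["img"][:,:,::-1]
    if n=="side": im=im[90:260,140:340]
    if n=="top": im=im[120:240,190:350]
    if n!="wrist": im=cv2.resize(im,None,fx=3.5,fy=3.5,interpolation=2)
    cv2.imwrite(f"pics/{n}1.png",np.clip(im*1.4,0,255).astype(np.uint8))
E
```

```text
time_s: 2.25
eef_pos: [0.5634, 0.0474, 0.2134]
eef_rot: [179.8, 0.1, -101.7]
wrist_force: [-0.5, -0.2, -0.3]
opening: 0.0
```

View pics/side1.png

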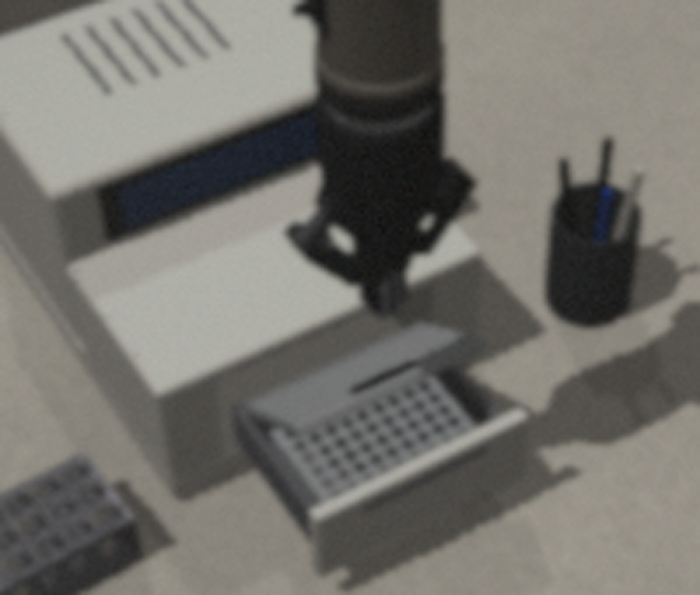

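View pics/wrist1.png

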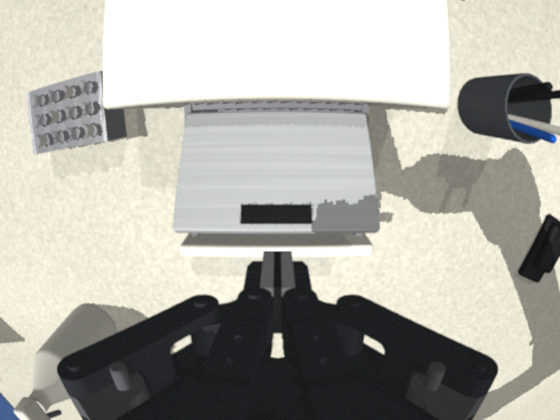

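The hand is shut and lined up with the drawer, and the cover is centred under it: fingertip column 277, cover from 175 to 380. I'll move 8 mm rearward and descend, watching the force.

```bash
python3 -m jog '[[[0,-0.008,0.015],[0,0,0]],[[0,-0.008,0.03],[0,0,0]],[[0,-0.008,0.045],[0,0,0]],[[0,-0.008,0.055],[0,0,0]],[[0,-0.008,0.063],[0,0,0]],[[0,-0.008,0.07],[0,0,0]],[[0,-0.008,0.075],[0,0,0]]]' 0
```

```text
time_s: 3.1
eef_pos: [0.5714, 0.0426, 0.1392]
eef_rot: [179.9, 0.0, -101.9]
wrist_force: [-0.1, -0.3, 1.9]
opening: -0.0
```

Contact at z = 0.139 with about 2 N. I'll continue slowly.

```bash
python3 -m jog '[[[0,0,0.006],[0,0,0]],[[0,0,0.012],[0,0,0]],[[0,0,0.018],[0,0,0]],[[0,0,0.024],[0,0,0]],[[0,0,0.03],[0,0,0]],[[0,0,0.035],[0,0,0]],[[0,0,0.04],[0,0,0]]]' 0
```

```text
time_s: 3.8
eef_pos: [0.5711, 0.0426, 0.0987]
eef_rot: [179.9, 0.0, -101.9]
wrist_force: [-0.3, 0.6, 1.9]
opening: -0.0002
```

```bash
python3 -m jog '[[[0,0,0.003],[0,0,0]],[[0,0,0.006],[0,0,0]],[[0,0,0.008],[0,0,0]]]' 0
```

```text
time_s: 4.1
eef_pos: [0.5709, 0.0426, 0.0903]
eef_rot: [179.9, 0.0, -101.9]
wrist_force: [-0.4, -0.1, 1.2]
opening: -0.0002
```

```bash
python3 -m jog '[[[0,0,0.001],[0,0,0]],[[0,0,0.002],[0,0,0]],[[0,0,0.003],[0,0,0]],[[0,0,0.003],[0,0,0]]]' 0
```

```text
time_s: 4.5
eef_pos: [0.5718, 0.0424, 0.0899]
eef_rot: [180.0, -0.0, -102.0]
wrist_force: [-5.3, -0.5, 15.5]
opening: -0.0003
```

The force jumped to 15 N at z = 0.090, which is the hard stop at the expected height. I'll lift off and check.

```bash
python3 -m jog '[[[0,0,-0.003],[0,0,0]],[[0,0,-0.02],[0,0,0]],[[0,0,-0.045],[0,0,0]],[[0,0.03,-0.07],[0,0,0]],[[0,0.06,-0.08],[0,0,0]],[[0,0.09,-0.08],[0,0,0]],[[0,0.12,-0.08],[0,0,0]],[[0,0.13,-0.08],[0,0,0]]]' 0
python3 - <<'E'
from h import *
from bench import robot,viewer
import cv2
s=robot.sense();print(s["time_s"],s["eef_pos"],s["eef_rot"])
for n in("side","top"):
    d=viewer.get_image(n); im=d["img"][:,:,::-1]
    if n=="side": im=im[125:255,150:310];k=4.5
    if n=="top": im=im[130:235,215:350];k=5.5
    im=cv2.resize(im,None,fx=k,fy=k,interpolation=2)
    cv2.imwrite(f"pics/{n}2.png",np.clip(im*1.4,0,255).astype(np.uint8))
E
```

```text
time_s: 5.3
eef_pos: [0.4421, 0.0697, 0.1697]
eef_rot: [180.0, -0.1, -101.9]
wrist_force: [1.8, -0.2, -0.0]
opening: 0.0001
5.3 [0.44214927 0.06972021 0.16970294] [ 1.79968363e+02 -9.60563584e-02 -1.01866502e+02]
```

View pics/side2.png

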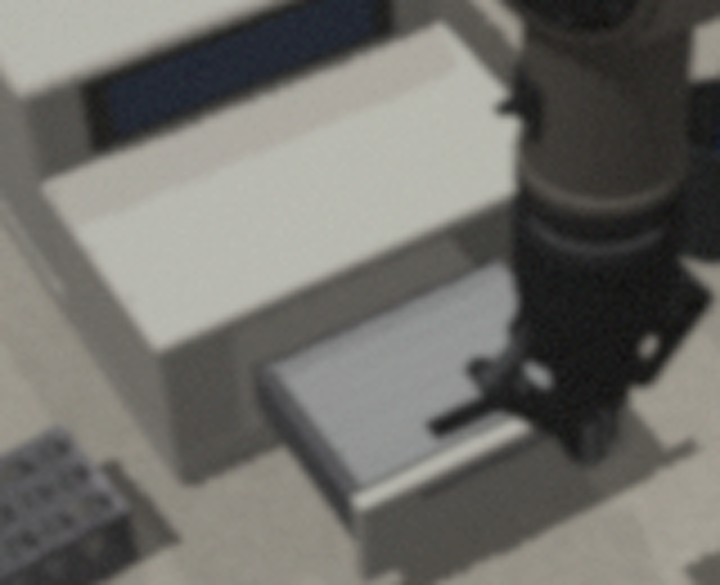

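View pics/top2.png

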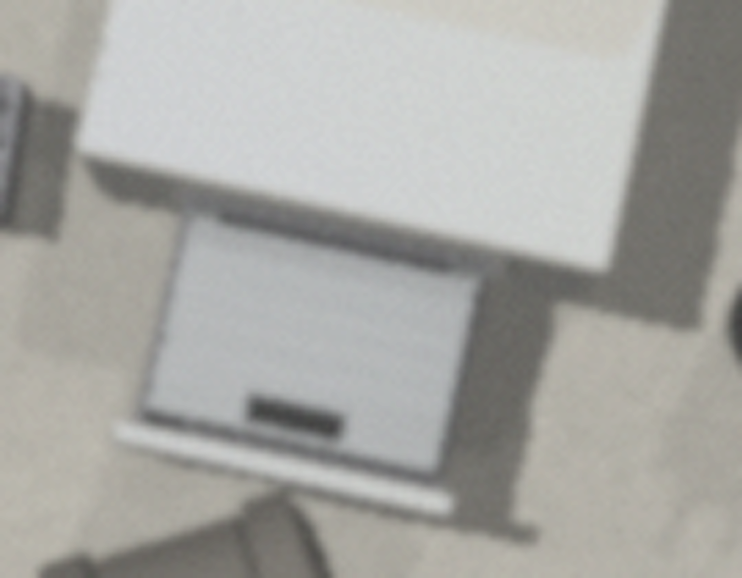

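The cover lies flat: its free edge sits just behind the panel at top-crop (148,413) to (437,470), and the drawer panel hasn't moved. Next I lower the fingertips in front of the panel, tilting 10° so the tip leads.

```bash
python3 -m jog '[[[-0.001,0,0.02],[2.5,0,0]],[[-0.001,0,0.045],[5,0,0]],[[-0.001,0,0.07],[7.5,0,0]],[[-0.001,0,0.09],[10,0,0]],[[-0.001,0,0.098],[10,0,0]],[[-0.001,0,0.098],[10,0,0]]]' 0;  python3 - <<'E'
from h import *
from bench import robot
np.set_printoptions(precision=4,suppress=True)
s=robot.sense()
for d in (.05,.02,-.011,-.05,-.1): 
  p=np.array([.515,.056])-d*np.array([.979,-.204]); print(d,delta(s,[*p,.072],s["eef_rot"])[0])
print(s["qpos"])
E
```

```text
time_s: 6.0
eef_pos: [0.4449, 0.0703, 0.0713]
eef_rot: [-170.1, -0.1, -101.9]
wrist_force: [0.1, -0.2, -0.4]
opening: -0.0001
0.05 [-0.0004 -0.0213  0.003 ]
0.02 [-0.0005 -0.0509  0.0082]
-0.011 [-0.0005 -0.0814  0.0135]
-0.05 [-0.0006 -0.1198  0.0203]
-0.1 [-0.0007 -0.1691  0.0289]
[   7.8963   11.2448  -28.3731  129.8233   19.4926   33.2408 -137.2179]
```

```bash
python3 -m jog '[[[0,-0.01,0.0015],[0,0,0]],[[0,-0.02,0.003],[0,0,0]],[[0,-0.03,0.005],[0,0,0]],[[0,-0.04,0.007],[0,0,0]],[[0,-0.048,0.008],[0,0,0]],[[0,-0.055,0.0095],[0,0,0]],[[0,-0.062,0.0105],[0,0,0]],[[0,-0.069,0.012],[0,0,0]]]' 0
```

```text
time_s: 6.8
eef_pos: [0.5118, 0.0559, 0.0708]
eef_rot: [-170.3, -0.1, -101.9]
wrist_force: [-5.7, 1.7, 3.8]
opening: -0.0
```

The fingertips are in contact at about 6 N, which is the drawer friction. I'll push on at 0.1 m/s.

```bash
python3 -m jog '[[[0,-0.008,0.0014],[0,0,0]],[[0,-0.018,0.003],[0,0,0]],[[0,-0.028,0.005],[0,0,0]],[[0,-0.038,0.0066],[0,0,0]],[[0,-0.048,0.0083],[0,0,0]],[[0,-0.058,0.01],[0,0,0]],[[0,-0.066,0.0115],[0,0,0]],[[0,-0.07,0.012],[0,0,0]]]' 0
python3 - <<'E'
from h import *
from bench import robot,viewer
import cv2
s=robot.sense();print(s["time_s"],s["eef_pos"],s["wrist_force"])
d=viewer.get_image("side"); im=d["img"][125:255,150:310,::-1]
im=cv2.resize(im,None,fx=4.5,fy=4.5,interpolation=2)
cv2.imwrite(f"pics/side3.png",np.clip(im*1.4,0,255).astype(np.uint8))
E
```

```text
time_s: 7.6
eef_pos: [0.5798, 0.0416, 0.0699]
eef_rot: [-170.5, -0.2, -101.9]
wrist_force: [-5.8, 1.8, 1.9]
opening: -0.0
7.6 [0.57981879 0.0415598  0.06985075] [-5.75640632  1.79666547  1.90912033]
```

View pics/side3.png

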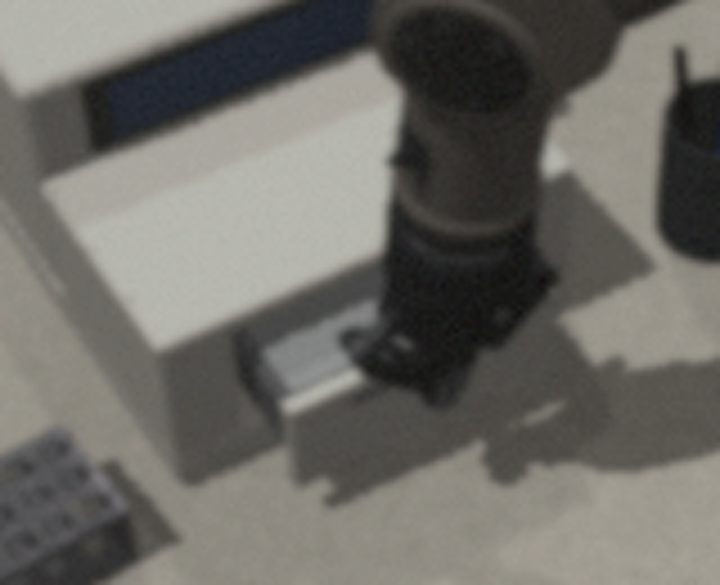

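The panel's upper left corner is at side-crop (285,405) and the drawer is roughly half in. I'll work out how far is left.

Run:
```python
from h import *
u=np.array([.979,-.204]); c=pl("side",S(285,407),.1); c0=pl("side",S(360,507),.1); print(c, u@(c-c0)[:2], .1305-u@(c-c0)[:2])
print("TCP to deck-front", u@(np.array([.643,.030])-np.array([.5798,.0416])))
```

```text
[0.61271487 0.12535388 0.1       ] 0.07972826474676405 0.05077173525323596
TCP to deck-front 0.06423920000000004
```

```bash
python3 -m jog '[[[0,-0.006,0.001],[0,0,0]],[[0,-0.013,0.002],[0,0,0]],[[0,-0.02,0.003],[0,0,0]],[[0,-0.026,0.004],[0,0,0]],[[0,-0.032,0.005],[0,0,0]],[[0,-0.037,0.006],[0,0,0]],[[0,-0.041,0.0065],[0,0,0]],[[0,-0.044,0.007],[0,0,0]]]' 0
```

```text
time_s: 8.45
eef_pos: [0.6222, 0.0327, 0.0694]
eef_rot: [-170.7, -0.2, -101.9]
wrist_force: [-5.9, 0.9, 2.0]
opening: 0.0001
```

```bash
python3 -m jog '[[[0,-0.002,0.0003],[0,0,0]],[[0,-0.004,0.0006],[0,0,0]],[[0,-0.006,0.001],[0,0,0]],[[0,-0.008,0.0013],[0,0,0]]]' 0
```

```text
time_s: 8.85
eef_pos: [0.6289, 0.0313, 0.069]
eef_rot: [-170.8, -0.3, -101.8]
wrist_force: [-5.1, 1.1, 2.2]
opening: 0.0002
```

```bash
python3 -m jog '[[[0,-0.001,0.0003],[0,0,0]],[[0,-0.002,0.0004],[0,0,0]],[[0,-0.003,0.0005],[0,0,0]]]' 0
```

```text
time_s: 9.15
eef_pos: [0.6312, 0.0308, 0.0688]
eef_rot: [-170.9, -0.3, -101.8]
wrist_force: [-4.9, 0.3, 3.3]
opening: -0.0001
```

```bash
python3 -m jog '[[[0,-0.001,0.0002],[0,0,0]],[[0,-0.002,0.0004],[0,0,0]],[[0,-0.003,0.0005],[0,0,0]],[[0,-0.004,0.0006],[0,0,0]]]' 0
```

```text
time_s: 9.55
eef_pos: [0.6346, 0.0301, 0.0687]
eef_rot: [-170.9, -0.3, -101.8]
wrist_force: [-5.4, 1.1, 3.1]
opening: 0.0002
```

```bash
python3 -m jog '[[[0,-0.001,0.0002],[0,0,0]],[[0,-0.002,0.0004],[0,0,0]],[[0,-0.003,0.0005],[0,0,0]],[[0,-0.004,0.0006],[0,0,0]]]' 0
python3 - <<'E'
from h import *
from bench import robot,viewer
import cv2
d=viewer.get_image("side"); im=d["img"][125:255,150:310,::-1]
im=cv2.resize(im,None,fx=4.5,fy=4.5,interpolation=2)
cv2.imwrite(f"pics/side4.png",np.clip(im*1.4,0,255).astype(np.uint8))
E
```

```text
time_s: 9.95
eef_pos: [0.6352, 0.03, 0.0683]
eef_rot: [-171.3, -0.4, -101.8]
wrist_force: [-13.2, 2.7, 9.2]
opening: -0.0004
```

View pics/side4.png

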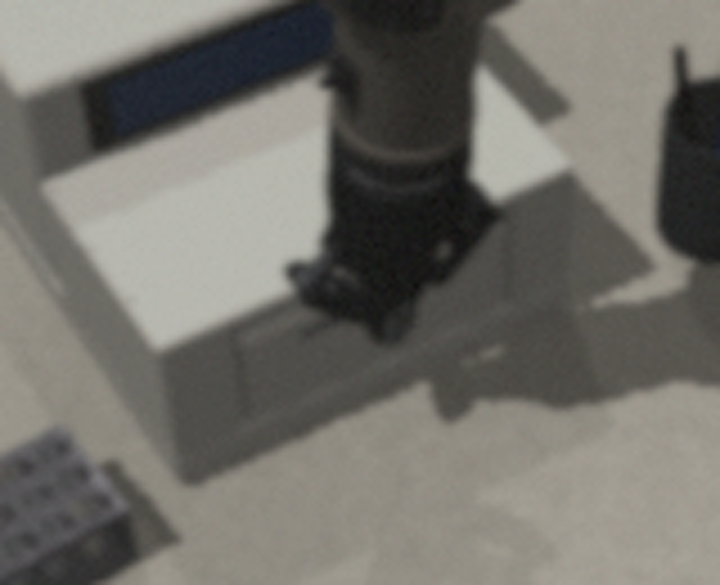

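The drawer looks flush and the force has risen to 13 N. I'll press a little firmer to be sure it's seated, then back off and inspect.

```bash
python3 -m jog '[[[0,-0.002,0.0004],[0,0,0]],[[0,-0.004,0.0007],[0,0,0]],[[0,-0.004,0.0007],[0,0,0]]]' 0
```

```text
time_s: 10.3
eef_pos: [0.6351, 0.0301, 0.0674]
eef_rot: [-171.8, -0.6, -101.8]
wrist_force: [-13.7, 1.8, 9.4]
opening: -0.0001
```

```bash
python3 -m jog '[[[0,0.01,-0.002],[0,0,0]],[[0,0.03,-0.005],[0,0,0]],[[0,0.06,-0.01],[0,0,0]],[[0,0.09,-0.025],[0,0,0]],[[0,0.12,-0.05],[0,0,0]],[[0,0.14,-0.08],[0,0,0]],[[0,0.16,-0.1],[0,0,0]],[[0,0.16,-0.1],[0,0,0]]]' 0
python3 - <<'E'
from h import *
from bench import robot,viewer
import cv2
for n in("side","top"):
    d=viewer.get_image(n); im=d["img"][:,:,::-1]
    if n=="side": im=im[125:255,150:310];k=4.5
    if n=="top": im=im[130:235,215:350];k=5.5
    im=cv2.resize(im,None,fx=k,fy=k,interpolation=2)
    cv2.imwrite(f"pics/{n}5.png",np.clip(im*(2.2 if n=="side" else 1.4),0,255).astype(np.uint8))
d=viewer.get_image("wrist");cv2.imwrite("pics/wrist5.png",d["img"][:,:,::-1])
E
```

```text
time_s: 11.1
eef_pos: [0.4668, 0.0668, 0.1461]
eef_rot: [-171.4, -0.5, -101.7]
wrist_force: [0.1, 0.7, -0.3]
opening: 0.0001
```

View pics/side5.png

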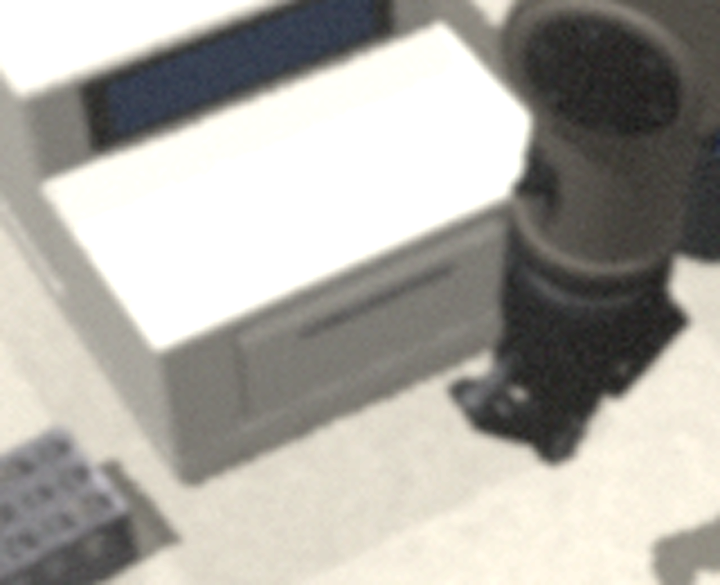

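View pics/top5.png

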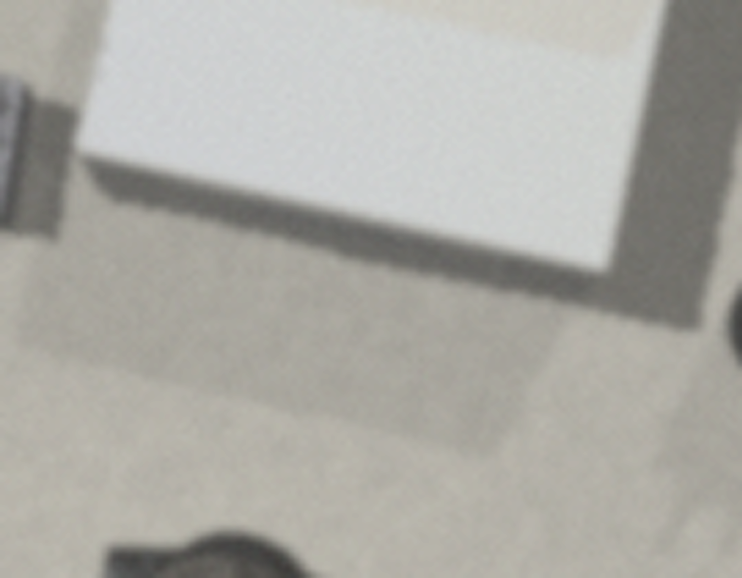

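View pics/wrist5.png

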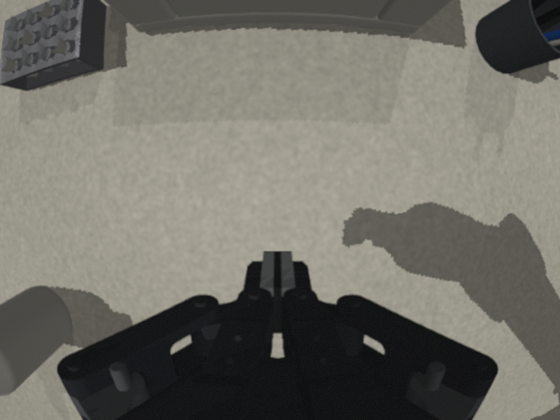

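The front looks flush: no panel top shows in the top view, and in the side crop there is only a thin seam at (240–247, 340–410). A knuckle touching the deck could give the same force signature, so I'll press again with a steeper tilt to rule that out.

Run:
```python
from h import *
from bench import robot
np.set_printoptions(precision=4,suppress=True)
s=robot.sense()
for d in (.12,.03): 
  p=np.array([.643,.029])-d*np.array([.979,-.204]); print(d,delta(s,[*p,.068],[-155,0,-101.8]))
```

```text
0.12 (array([-0.0006, -0.0476,  0.0834]), array([16.6698, -0.5358,  0.1265]))
0.03 (array([-0.0007, -0.1367,  0.0965]), array([16.6698, -0.5358,  0.1265]))
```

```bash
python3 -m jog '[[[0,-0.01,0.02],[4,0,0]],[[0,-0.02,0.045],[8,0,0]],[[0,-0.035,0.07],[12,0,0]],[[0,-0.048,0.083],[16,-0.5,0]],[[0,-0.075,0.0875],[16.7,-0.5,0]],[[0,-0.105,0.092],[16.7,-0.5,0]],[[0,-0.125,0.095],[16.7,-0.5,0]],[[0,-0.137,0.0965],[16.7,-0.5,0]]]' 0;python3 - <<'E'
from h import *
from bench import robot
np.set_printoptions(precision=4,suppress=True)
s=robot.sense()
for d in (.02,.01,0): 
  p=np.array([.643,.029])-d*np.array([.979,-.204]); print(d,delta(s,[*p,.068],[-155,0,-101.8]))
E
```

```text
time_s: 12.05
eef_pos: [0.6157, 0.0335, 0.0666]
eef_rot: [-155.0, -0.0, -101.8]
wrist_force: [0.8, -0.3, 0.5]
opening: 0.0003
0.02 (array([-0.0012, -0.0076,  0.002 ]), array([ 0.0285, -0.0263,  0.0521]))
0.01 (array([-0.0012, -0.0166,  0.0062]), array([ 0.0285, -0.0263,  0.0521]))
0 (array([-0.0012, -0.0257,  0.0104]), array([ 0.0285, -0.0263,  0.0521]))
```

```bash
python3 -m jog '[[[0,-0.005,0.002],[0,0,0]],[[0,-0.008,0.0035],[0,0,0]],[[0,-0.011,0.005],[0,0,0]],[[0,-0.014,0.0065],[0,0,0]],[[0,-0.016,0.0075],[0,0,0]]]' 0
```

```text
time_s: 12.55
eef_pos: [0.6328, 0.0301, 0.0667]
eef_rot: [-155.0, -0.1, -101.7]
wrist_force: [0.2, -0.6, -0.8]
opening: 0.0
```

```bash
python3 -m jog '[[[0,-0.001,0.0005],[0,0,0]],[[0,-0.002,0.001],[0,0,0]],[[0,-0.003,0.0015],[0,0,0]]]' 0
```

```text
time_s: 12.85
eef_pos: [0.6361, 0.0294, 0.0666]
eef_rot: [-155.0, -0.1, -101.7]
wrist_force: [-0.1, 1.0, -0.2]
opening: 0.0
```

```bash
python3 -m jog '[[[0,-0.001,0.0005],[0,0,0]],[[0,-0.002,0.001],[0,0,0]],[[0,-0.003,0.0015],[0,0,0]]]' 0
```

```text
time_s: 13.15
eef_pos: [0.6368, 0.0293, 0.0656]
eef_rot: [-155.2, -0.1, -101.7]
wrist_force: [-13.2, 2.3, 8.3]
opening: 0.0003
```

```bash
python3 -m jog '[[[0,-0.001,0.0005],[0,0,0]],[[0,-0.002,0.001],[0,0,0]],[[0,-0.003,0.0015],[0,0,0]]]' 0
```

```text
time_s: 13.45
eef_pos: [0.6369, 0.0294, 0.0643]
eef_rot: [-155.5, -0.3, -101.7]
wrist_force: [-16.4, 3.0, 10.6]
opening: 0.0
```

The force goes straight from zero to 13–16 N with no sliding plateau, so the drawer is against its hard stop. Now I'll back away clear.

```bash
python3 -m jog '[[[0,0.01,-0.004],[0,0,0]],[[0,0.03,-0.013],[0,0,0]],[[0,0.06,-0.027],[0,0,0]],[[0,0.08,-0.06],[0,0,0]],[[0,0.09,-0.10],[-4,0,0]],[[0,0.09,-0.14],[-8,0,0]],[[0,0.09,-0.17],[-12,0,0]],[[0,0.09,-0.17],[-12,0,0]]]' 0; python3 -m jog '[[[0,0,0],[0,0,0]],[[0,0,0],[0,0,0]],[[0,0,0],[0,0,0]]]' 0
python3 - <<'E'
from h import *
from bench import robot,viewer
import cv2
d=viewer.get_image("top");cv2.imwrite("pics/top6.png",np.clip(d["img"][:,:,::-1]*1.3,0,255).astype(np.uint8))
d=viewer.get_image("side");cv2.imwrite("pics/side6.png",cv2.resize(np.clip(d["img"][125:255,150:310,::-1]*2.2,0,255).astype(np.uint8),None,fx=4.5,fy=4.5,interpolation=2))
E
```

```text
time_s: 14.25
eef_pos: [0.492, 0.062, 0.1878]
eef_rot: [-166.9, -0.0, -101.8]
wrist_force: [1.8, -0.2, 0.7]
opening: 0.0
time_s: 14.55
eef_pos: [0.4912, 0.0617, 0.1866]
eef_rot: [-167.0, -0.1, -101.8]
wrist_force: [-0.6, 0.2, 0.7]
opening: -0.0001
```

View pics/top6.png

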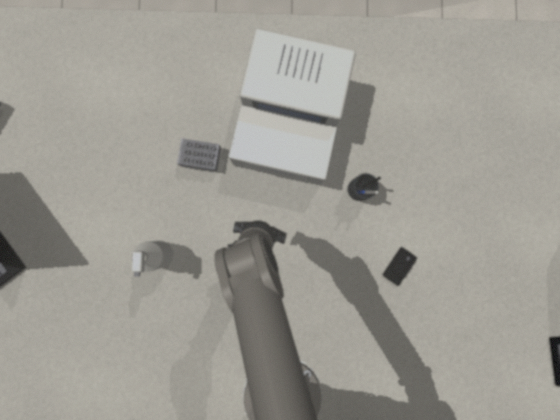

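View pics/side6.png

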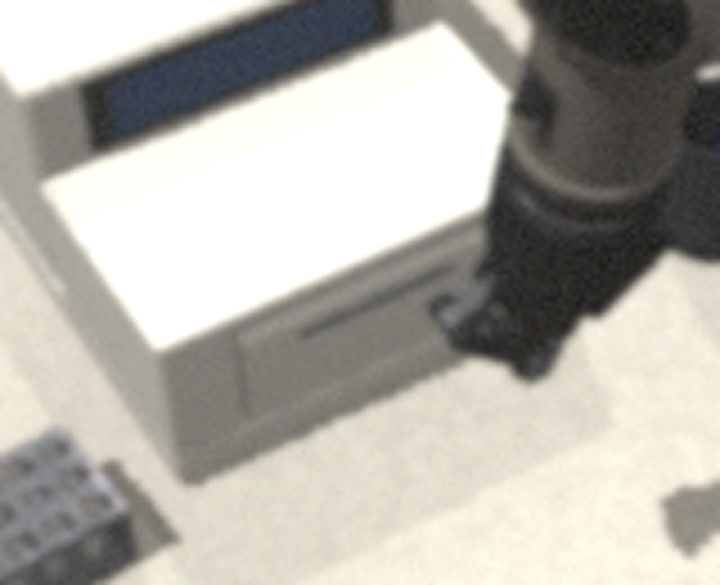

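The drawer front is flush, and the seam at (240–247, 340–410) hasn't changed. The rack (200,155), cup (365,187), bottle (150,257) and mouse (400,266) are where they started, and the hand is clear.

```bash
python3 -c "
from bench import robot
print(robot.job_done())"
```

```text
the job is handed in; nothing more can be done
None
```

I shut the cover first, then pushed the drawer fully home, using only the closed fingertips, and handed the job in at about 14.7 s.

- **Cover:** I pushed it down until it stopped at z = 0.090 m, where the force rose to 15 N. The pictures then showed it flat, with the drawer still out at its starting position (about 0.13 m).
- **Drawer:** I pushed it at about 0.1 m/s or less, against roughly 6 N of friction, until it stopped firmly. A second press with a steeper tilt met 13–16 N at once with no sliding, which confirms the hard stop.
- **Final pictures:** The drawer front is flush and the rack, cup, bottle and mouse are where they started. The hand is clear, with wrist force near zero. The cover is out of sight inside the machine, so I last saw it flat before the drawer went in.

**Disagreements:** The camera estimates of how far the drawer still had to go differed by several millimetres, so the final check relies on the force test and the flush view. No check failed.

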